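Turn the diffuser's selector to the triangle pod and start it

ROBOT

A 7-joint arm with a two-finger parallel gripper is mounted at the origin on the work surface. World frame = base frame: x ahead of the robot, y to its left, z up, the work surface at z = 0. Lengths are in m, angles in rad, forces in N, time in s.
With the tool pointing down it reaches from about 0.425 to 0.925 m from the base axis. Payload 6.8 kg.
Tool frame: the origin (TCP) lies midway between the tips of the shut fingers; the grasp point (between the pads) lies 19 mm behind it; y points along the fingers, z is the direction in which the jaws open and shut, and the axes are right-handed (so a half turn about y gives the same grasp; the last joint's range is limited). The gripper opens to 85 mm and grips with 20 to 120 N. Pads are 22 mm wide; open, the fingers measure 114 mm over their backs; the gripper's body (76 mm by 85 mm) begins 54 mm behind the grasp point. The pads swing forward as they close: fully open they stand 13 mm farther back than shut.
Start: joints at [-1.43, 0.477, 0.022, 1.555, -0.011, 1.109, -0.083], TCP at [0.166, 0.654, 0.231] pointing down, gripper open.
Joint ranges: [-2.96, 2.96], [-0.34, 2.1], [-1.41, 1.46], [0.24, 2.44], [-1.37, 4.51], [0.17, 1.92], [-2.96, 2.96]. Speed limits (rad/s): [2.39, 2.39, 3.14, 3.14, 3.14, 3.14, 3.14].

INTERFACE

Orientations are given as a unit quaternion [w, x, y, z].
In Python, from station import bot gives the robot as it stands. The module is installed in compiled form; this text tells all that it offers.
- The arm moves only by the shell command python3 -m crank 'ROWS' [FORCE]. ROWS is JSON, a list of rows, each an object with "linear": the shift along the tool's x, y, z in m, a list of three; "dr": the turn, a rotation vector about the tool's x, y, z in degrees, a list of three; "hand": the gripper command: -1 is shut, 1 is fully open, values between are in proportion. A call has 1 to 10 rows; each row is the pose to reach, as a shift and turn from the pose commanded when the call began, along the tool's axes at that moment; what a row does not reach only later rows make up. A row lasts 1/12 s, in which the tool goes at most 41.7 mm and 7.16 degrees, less where a joint would pass 70% of its speed; a pose out of reach is approached as far as the arm can. A call with a gripper value outside its range is refused whole. The fingers move at their own pace and stop on an object; FORCE is the grip in N (left out, the last holds). Time passes only in rows, so rows that repeat a pose let the fingers close. It gives the time, the measured TCP pose, the force and the opening at its end, in the units of the state.
- bot.get_obs(): the state, without advancing time (a new reading comes with each control period).
- bot.read_camera(name): name is "scene" or "top" or "wrist"; returns the picture (384x512x3 uint8, blue, green, red); there is no depth.
- bot.camera_params(name): a dict with "K" (3x3 intrinsics, pixels), "R" (3x3) and "t" (3): a world point X has camera coordinates R X + t; the wrist camera has in their place "hand_eye" (4x4, takes a point from camera to tool coordinates, whose origin is the TCP and whose axes are the tool frame's). Camera axes: x right, y down, z forward; pixel columns grow to the right and rows downward; lengths in m; the calibration is good to about 2 mm. A picture is of the moment at which its call begins: read the wrist's pose just before it. camera_params takes no time and is no camera call.
- bot.hand_in(): hands the job in, once; it reports no verdict.
Trained networks look in the newest picture that a camera, given by its name, has taken for a name from the list of things; names that differ only in an ending like _2 or _b are one class to them, and where a whole thing is asked for, a point or a joint stands for the part that bears it (a point fixed in the world has none). Each returns a list of dicts, best first, with "score" (0 to 1); they miss things now and then, are a little off and sometimes report something else, mostly with a low value. They report only what shows in the picture. A call takes as long as a camera call. They do not tell look-alikes from the thing itself.
- bot.search_frame(camera, target): "extent" ([left, top, right, bottom] in pixels, round what is visible of it).
- bot.cut_out(camera, target): "pixels" (384x512 bool, what is visible of it) and "extent" ([left, top, right, bottom] in pixels, round what is visible of it).
- bot.place_of(camera, target): "xy" ([column, row] in pixels: a listed point, or the origin of a listed thing).
The state is a dict: "t": time; "q": joint angles; "joint_vel": joint speeds; "joint_torque": joint torques, N m; "eef_pos": TCP position; "tool_rot": TCP orientation; "contact_force": force on the tool from outside, world axes, zero at the start; "torque": the same for the moment, N m; "gripper_width": opening from 0.0 (shut) to 1.0 (fully open).
Only numpy, scipy, OpenCV 4.12 (cv2) and the standard library are available. Lean on these libraries where they do the work, as an engineer would, in place of code of your own. Each camera call takes 0.05 s, during which the arm holds its last target. There are 200 camera calls.

TASK

With a fingertip, push the upright tab of the scent diffuser's rotary selector round until its pointer faces the pod with the triangular cap squarely, then press the diffuser's round start button fully down and let it come up again. Leave the pods in their sockets, and do not lift or shift anything else on the dresser.

Things in the scene. Friction and masses are not known exactly. Their poses are not given: they have to be found in the camera images.
- diffuser: Scent diffuser fixed to the dresser: round white deck 244 mm across, its flat top 30 mm above the dresser. Origin: centre of its underside, which is also the selector's vertical axis; z up. In its frame the four pod sockets (grey rims 45 mm across, 8 mm high, 1.5 mm free play round a pod) are centred 95 mm from the axis at -100, -45, +45 and +100 degrees from its +x direction (counter-clockwise positive), and the start button lies 85 mm from the axis along its -x direction.
- selector (a joint): Angle of the selector dial, rad, counter-clockwise seen from above positive, stops at -2.3 and +2.3; at 0 its tab and pointer point along the diffuser's +x, towards the gap between the two +45 and -45 degree sockets. It has no detents: it turns stiffly (0.06 N m of friction, about 2 N at the tab) and stays where it is left.
- selector_axis (a point): Point on the selector's axis on the dial's top face, 41 mm above the dresser; turns with the dial: x points along the tab and pointer (outwards), z up. The dial is a grey disc 88 mm across, lying in a flat black ring 128 mm across. Its low white pointer nose (8 mm wide, top 40 mm above the dresser) reaches 60 mm from the axis.
- tab_top (a point): Centre of the top of the selector's upright tab, 78 mm above the dresser and 34 mm from the axis. The tab is a white fin standing 37 mm above the dial's face, 7 mm thick in the direction of turning and 22 mm long radially (from 23 to 45 mm from the axis). Frame as selector_axis: x radially outwards, y the direction of turning counter-clockwise.
- start (a joint): Travel of the start button, m: 0 up, 0.006 fully down, growing as it is pressed; a spring returns it (about 4 N when fully down).
- start_top (a point): Centre of the top of the start button, a round grey cap 28 mm across in a low white housing on the deck, pressed straight down; z up; 52 mm above the dresser when up. The housing is 44 mm across and its top 42 mm above the dresser.
- pod_triangle: A small loose scent pod, about 60 g, standing in one of the diffuser's four sockets: white ceramic cylinder 36 mm across and 20 mm tall, topped by a dark wooden cap 12 mm thick, pod top 62 mm above the dresser. Origin: centre of its underside, 30 mm above the dresser. Its own yaw is arbitrary. Which socket it stands in varies. Cap: a flat equilateral triangle, 52 mm on a side.
- pod_square: A small loose scent pod, about 60 g, standing in one of the diffuser's four sockets: white ceramic cylinder 36 mm across and 20 mm tall, topped by a dark wooden cap 12 mm thick, pod top 62 mm above the dresser. Origin: centre of its underside, 30 mm above the dresser. Its own yaw is arbitrary. Which socket it stands in varies. Cap: a 42 mm square.
- pod_ring: A small loose scent pod, about 60 g, standing in one of the diffuser's four sockets: white ceramic cylinder 36 mm across and 20 mm tall, topped by a dark wooden cap 12 mm thick, pod top 62 mm above the dresser. Origin: centre of its underside, 30 mm above the dresser. Its own yaw is arbitrary. Which socket it stands in varies. Cap: a flat ring, 50 mm across with a 30 mm hole.
- pod_bar: A small loose scent pod, about 60 g, standing in one of the diffuser's four sockets: white ceramic cylinder 36 mm across and 20 mm tall, topped by a dark wooden cap 12 mm thick, pod top 62 mm above the dresser. Origin: centre of its underside, 30 mm above the dresser. Its own yaw is arbitrary. Which socket it stands in varies. Cap: a bar 52 mm by 14 mm.
- lipstick_tall: Loose black lipstick tube with a brass band, standing, 21 mm across and 78 mm tall, near the diffuser's rim. Origin: centre of its underside.
- lipstick_short: Loose black lipstick tube with a brass band, standing, 21 mm across and 66 mm tall, near the diffuser's rim. Origin: centre of its underside.
- jewelry_dish: Loose blue ceramic jewelry dish, 100 mm across and 28 mm tall, on the mirrored tray to the robot's right. Origin: centre of its underside.
- tray: Mirrored tray with a brass rim, 250 mm by 190 mm, 10 mm thick (rim 15 mm), fixed. Origin: centre of its underside.
- mini_fan: Loose white mini fan to the robot's left, round base 100 mm across, head 118 mm across, 185 mm tall. Origin: centre of its underside.
Mind the look-alikes: they are no part of the job. Leave any black, green or red look-alike of the mini_fan alone.

How it is judged:
On the way, in this order (a step that is already met when the one before it is completed fails the run):
1. the selector's pointer faces the triangle pod and has stopped (y of pod_triangle in the frame of selector_axis between -0.016 and 0.016 m and x of pod_triangle in the frame of selector_axis above 0.05 m and velocity of joint selector between -0.05 and 0.05 rad/s), for 0.2 s.
2. the start button is pressed down with the selector so set (value of joint start above 0.0045 m and y of pod_triangle in the frame of selector_axis between -0.016 and 0.016 m and x of pod_triangle in the frame of selector_axis above 0.05 m), for 0.05 s.
At the end, for the whole second after the job is handed in: The selector's pointer line passes within 16 mm of the triangle pod's centre (about 10 degrees), the dial is still, the start button has been pressed after that (4.5 of its 6 mm or more) and is up again; every pod is within 10 mm and every other loose thing within 15 mm of its start, all upright (all of step 1 and value of joint start below 0.0015 m and distance of each of pod_triangle, pod_square, pod_ring, pod_bar from where it was at the start of the episode below 0.01 m and angle between each of pod_triangle, pod_square, pod_ring, pod_bar, lipstick_tall, lipstick_short, jewelry_dish, mini_fan's own z axis and vertical below 0.2 rad and distance of each of lipstick_tall, lipstick_short, jewelry_dish, mini_fan from where it was at the start of the episode below 0.015 m); the robot touches nothing.
It fails at once if the start button is pressed before the selector faces the triangle pod (value of joint start above 0.0045 m and not (y of pod_triangle in the frame of selector_axis between -0.016 and 0.016 m and x of pod_triangle in the frame of selector_axis above 0.05 m)).
It fails at once if a pod is lifted, shifted out of its socket or tipped (distance of any of pod_triangle, pod_square, pod_ring, pod_bar from where it was at the start of the episode above 0.01 m or angle between any of pod_triangle, pod_square, pod_ring, pod_bar's own z axis and vertical above 0.3 rad).
It fails at once if a lipstick, the dish or the fan is lifted, shifted or tipped (distance of any of lipstick_tall, lipstick_short, jewelry_dish, mini_fan from where it was at the start of the episode above 0.015 m or angle between any of lipstick_tall, lipstick_short, jewelry_dish, mini_fan's own z axis and vertical above 0.3 rad).
It also fails if it takes over 48 s, if anything falls off the work surface, if the arm or the gripper's body presses on something with over 40 N, if the wrist force passes 120 N, or if a joint passes its speed limit or range.

## Working session

There is one attempt and no reset: what is moved stays moved. The work goes in short steps, Python scripts to look and compute and a shell command to move; the robot and the scene stay as the last step left them, time stands still between calls to the robot, and variables do not carry over. Pictures are saved under pics/ and viewed, about 8 in all and at most 12, crops included, and the job is handed in when it is done.

```bash
mkdir -p pics
python3 - <<'E'
from station import bot
import cv2,numpy as np
o=bot.get_obs();print({k:np.round(v,3) for k,v in o.items()})
for c in("top","scene"):
    cv2.imwrite(f"pics/{c}1.png",bot.read_camera(c))
    p=bot.camera_params(c);print(c,np.round(p["K"],1).tolist(),np.round(p["R"],3).tolist(),np.round(p["t"],3))
    for n in("diffuser","selector_axis","tab_top","start_top","pod_triangle","pod_square","pod_ring","pod_bar"):
        r=bot.place_of(c,n);print(n,[(np.round(a["xy"],1).tolist(),round(a["score"],2)) for a in r[:3]])
print(np.round(bot.camera_params("wrist")["hand_eye"],3))
E
```

```text
{'t': np.float64(0.0), 'q': array([-1.43 ,  0.478,  0.022,  1.556, -0.012,  1.109, -0.083]), 'joint_vel': array([ 0.002,  0.002, -0.002,  0.001,  0.   , -0.   , -0.   ]), 'joint_torque': array([ 0.0000e+00, -5.9646e+01,  1.6080e+00, -2.8119e+01,  1.3000e-02,
        9.0000e-03,  0.0000e+00]), 'eef_pos': array([0.166, 0.654, 0.23 ]), 'tool_rot': array([-0.701,  0.702, -0.088,  0.088]), 'contact_force': array([ 0.22 , -0.472,  0.096]), 'torque': array([ 0.012, -0.05 ,  0.002]), 'gripper_width': np.float64(0.996)}
top [[465.5, 0.0, 255.4], [0.0, 465.5, 190.7], [0.0, 0.0, 1.0]] [[-0.014, -1.0, -0.005], [-0.978, 0.015, -0.209], [0.209, 0.002, -0.978]] [0.009 0.532 1.276]
diffuser [([242.8, 185.0], 0.78)]
selector_axis [([244.7, 180.3], 0.74), ([99.9, 206.3], 0.67)]
tab_top [([243.3, 163.1], 0.78)]
start_top [([247.7, 208.0], 0.46)]
pod_triangle [([220.3, 161.9], 0.53)]
pod_square [([267.1, 156.9], 0.6), ([276.4, 178.7], 0.5)]
pod_ring [([411.5, 207.3], 0.66), ([215.6, 185.5], 0.47), ([201.8, 211.3], 0.37)]
pod_bar [([218.8, 161.1], 0.66), ([266.4, 152.4], 0.43), ([409.8, 207.9], 0.39)]
scene [[440.4, 0.0, 256.0], [0.0, 440.4, 194.2], [0.0, 0.0, 1.0]] [[-0.578, 0.816, 0.001], [0.574, 0.407, -0.711], [-0.58, -0.41, -0.704]] [ 0.28  -0.248  1.648]
diffuser [([250.0, 224.9], 0.89)]
selector_axis []
tab_top [([245.9, 211.6], 0.63)]
start_top []
pod_triangle [([252.7, 243.7], 0.58)]
pod_square [([224.9, 200.6], 0.49)]
pod_ring [([279.8, 227.4], 0.52)]
pod_bar [([213.5, 221.7], 0.45)]
[[ 0.     0.959  0.283 -0.072]
 [-0.001 -0.283  0.959 -0.143]
 [ 1.    -0.001  0.001 -0.001]
 [ 0.     0.     0.     1.   ]]
```

Run:
```python
import cv2,numpy as np
a=cv2.imread("pics/top1.png")[95:285,60:460]
cv2.imwrite("pics/top1w.png",cv2.resize(a,None,fx=2,fy=2))
b=cv2.imread("pics/top1.png")[130:240,180:310]
cv2.imwrite("pics/top1c.png",cv2.resize(b,None,fx=5,fy=5,interpolation=cv2.INTER_CUBIC))
```

```text
(no output)
```

View pics/top1w.png

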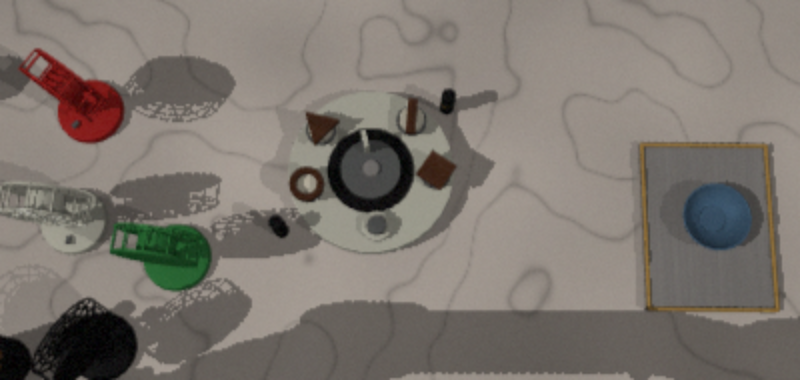

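View pics/top1c.png

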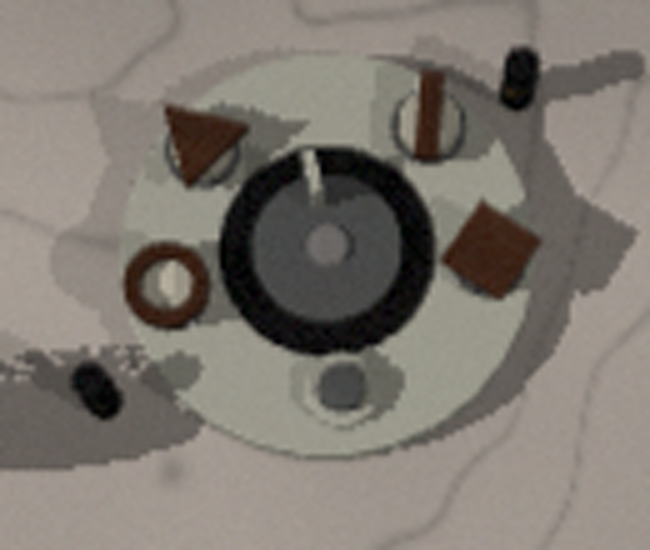

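The triangle-capped pod is at top pixel (220,159), up-left on the dial, in the +45° socket. The other candidates are the bar (266,153), the square (278,180) and the ring (213,186). The crop shows the triangle clearly. The pointer is at about (242,165), near 0°, and the button is at (248,207). The diffuser has no look-alike.

```bash
cat > h.py <<'E'
from station import bot
import cv2,numpy as np
from scipy.spatial.transform import Rotation as Ro
def cam(c):
    p=bot.camera_params(c);K=np.array(p["K"])
    if c!="wrist": return K,np.array(p["R"]),np.array(p["t"])
    o=bot.get_obs();T=np.eye(4);T[:3,:3]=tool(o);T[:3,3]=o["eef_pos"]
    M=np.linalg.inv(T@np.array(p["hand_eye"]));return K,M[:3,:3],M[:3,3]
def tool(o): return Ro.from_quat(np.roll(o["tool_rot"],-1)).as_matrix()
def back(C,uv,z):
    K,R,t=C;d=R.T@np.linalg.solve(K,[*uv,1.]);c=-R.T@t
    return c+d*(z-c[2])/d[2]
def proj(C,X):
    K,R,t=C;x=K@(R@np.asarray(X)+t);return x[:2]/x[2]
E
python3 - <<'E'
from h import *
C=cam("top");f=lambda u,v,z:back(C,(180+u/5,130+v/5),z)[:2]
ax=f(328,243,.043);b=f(342,385,.052);tri=f(205,145,.062);bar=f(430,117,.062);sq=f(492,250,.062);ri=f(167,286,.062)
ptr=f(309,155,.078)
ang=lambda p:np.degrees(np.arctan2(*(p-ax)[::-1]))
for n,p in dict(ax=ax,b=b,tri=tri,bar=bar,sq=sq,ri=ri,tabouter=ptr).items():print(n,p.round(3),round(np.linalg.norm(p-ax)*1e3),ang(p).round(1))
o=bot.get_obs();print(tool(o).round(3))
E
```

```text
ax [0.572 0.029] 0 0.0
b [0.486 0.021] 86 -175.1
tri [0.627 0.099] 89 52.0
bar [ 0.641 -0.032] 92 -40.9
sq [ 0.561 -0.066] 95 -96.2
ri [0.543 0.12 ] 96 107.2
tabouter [0.615 0.038] 44 12.4
[[ 0.969 -0.     0.246]
 [-0.246  0.     0.969]
 [-0.    -1.     0.   ]]
```

```bash
python3 -m crank '[{"linear":[0.02,-0.05,-0.02],"dr":[0,-4,0],"hand":-1},{"linear":[0.05,-0.06,-0.05],"dr":[0,-8,0],"hand":-1},{"linear":[0.07,-0.06,-0.07],"dr":[0,-13,0],"hand":-1},{"linear":[0.09,-0.06,-0.09],"dr":[0,-18,0],"hand":-1},{"linear":[0.12,-0.06,-0.12],"dr":[0,-22,0],"hand":-1},{"linear":[0.15,-0.06,-0.15],"dr":[0,-26.6,0],"hand":-1},{"linear":[0.18,-0.06,-0.18],"dr":[0,-26.6,0],"hand":-1},{"linear":[0.21,-0.06,-0.21],"dr":[0,-26.6,0],"hand":-1},{"linear":[0.23,-0.06,-0.23],"dr":[0,-26.6,0],"hand":-1},{"linear":[0.25,-0.06,-0.25],"dr":[0,-26.6,0],"hand":-1}]'; python3 -c "
from h import *
o=bot.get_obs();R=tool(o);print(o['eef_pos'].round(3),R.round(3),(R.T@(np.array([.54,.02,.25])-o['eef_pos'])).round(3))"
```

```text
t: 1.73
eef_pos: [0.3483, 0.3477, 0.2916]
tool_rot: [0.703, -0.703, -0.075, 0.075]
contact_force: [-0.3, -0.2, -0.9]
gripper_width: -0.001
[0.348 0.348 0.292] [[ 0.977  0.001 -0.211]
 [ 0.211  0.     0.977]
 [ 0.001 -1.     0.   ]] [ 0.118  0.042 -0.361]
```

```bash
python3 -m crank '[{"linear":[0.012,0,-0.036],"dr":[0,0,0],"hand":-1},{"linear":[0.024,0,-0.072],"dr":[0,0,0],"hand":-1},{"linear":[0.036,0,-0.11],"dr":[0,0,0],"hand":-1},{"linear":[0.048,0,-0.147],"dr":[0,0,0],"hand":-1},{"linear":[0.06,0,-0.184],"dr":[0,0,0],"hand":-1},{"linear":[0.072,0,-0.22],"dr":[0,0,0],"hand":-1},{"linear":[0.084,0.01,-0.257],"dr":[0,0,0],"hand":-1},{"linear":[0.096,0.02,-0.294],"dr":[0,0,0],"hand":-1},{"linear":[0.108,0.03,-0.33],"dr":[0,0,0],"hand":-1},{"linear":[0.118,0.042,-0.361],"dr":[0,0,0],"hand":-1}]'; python3 -m crank '[{"linear":[0,0,0],"dr":[0,0,0],"hand":-1},{"linear":[0,0,0],"dr":[0,0,0],"hand":-1},{"linear":[0,0,0],"dr":[0,0,0],"hand":-1}]'
python3 - <<'E'
from h import *
C=cam("wrist");im=bot.read_camera("wrist");cv2.imwrite("pics/w1raw.png",im);np.save("w1.npy",np.array([C[0],C[1],np.tile(C[2],(3,1))]))
for n,z in dict(selector_axis=.041,tab_top=.078,start_top=.052,pod_triangle=.03,pod_square=.03,pod_ring=.03,pod_bar=.03,diffuser=0).items():
    for a in bot.place_of("wrist",n)[:2]:print(n,np.round(a["xy"]),round(a["score"],2),back(C,a["xy"],z).round(3))
cv2.imwrite("pics/w1.png",cv2.resize(im,(768,576)))
E
```

```text
t: 2.57
eef_pos: [0.5407, 0.0203, 0.2496]
tool_rot: [-0.703, 0.703, 0.076, -0.075]
contact_force: [0.5, 1.0, -0.1]
gripper_width: -0.002
t: 2.82
eef_pos: [0.5393, 0.0234, 0.2493]
tool_rot: [0.703, -0.703, -0.076, 0.076]
contact_force: [-0.4, 1.2, 0.2]
gripper_width: -0.0
selector_axis [256. 191.] 0.96 [0.567 0.027 0.041]
tab_top [262. 226.] 0.71 [0.601 0.042 0.078]
start_top [268. 136.] 0.6 [0.49  0.025 0.052]
pod_triangle [298. 240.] 0.68 [0.632 0.106 0.03 ]
pod_square [196. 172.] 0.66 [ 0.561 -0.061  0.03 ]
pod_ring [328. 190.] 0.64 [0.546 0.126 0.03 ]
pod_bar [325. 190.] 0.48 [0.548 0.123 0.03 ]
diffuser [258. 186.] 0.92 [0.57  0.031 0.   ]
```

View pics/w1.png

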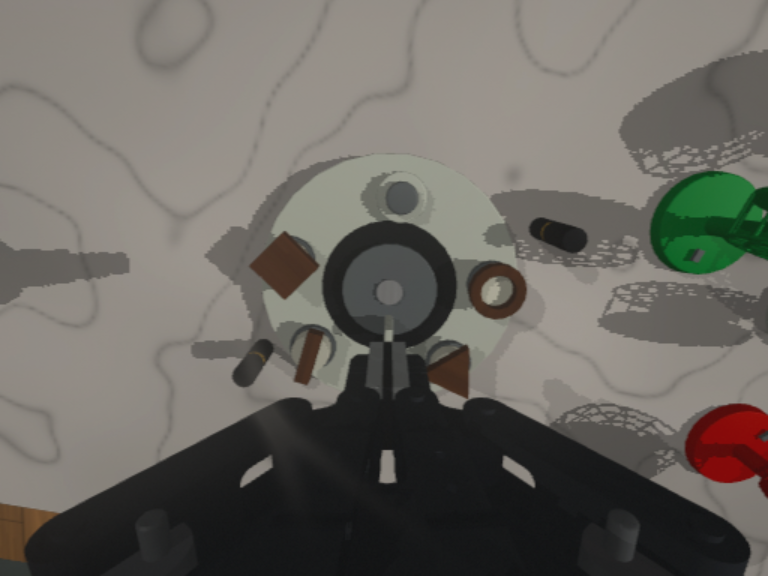

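The wrist view agrees with the top view. The dial hub is at (390,291), the tab and pointer line is vertical on the image under the fingers (at about 12°), the triangle pod is at (448,365) and the button at (402,197). I'll bring the finger down on the clockwise side of the tab.

```bash
python3 -m crank '[{"linear":[0.03,0,-0.012],"dr":[0,0,0],"hand":-1},{"linear":[0.06,0.01,-0.024],"dr":[0,0,0],"hand":-1},{"linear":[0.064,0.045,-0.026],"dr":[0,0,0],"hand":-1},{"linear":[0.064,0.08,-0.026],"dr":[0,0,0],"hand":-1},{"linear":[0.064,0.11,-0.026],"dr":[0,0,0],"hand":-1},{"linear":[0.064,0.135,-0.026],"dr":[0,0,0],"hand":-1},{"linear":[0.064,0.15,-0.026],"dr":[0,0,0],"hand":-1},{"linear":[0.064,0.15,-0.026],"dr":[0,0,0],"hand":-1}]'
python3 - <<'E'
from h import *
o=bot.get_obs();print(o["eef_pos"],o["contact_force"])
C=cam("wrist");im=bot.read_camera("wrist")
for n,z in dict(selector_axis=.041,tab_top=.078,start_top=.052,diffuser=0,pod_triangle=.03).items():
    for a in bot.place_of("wrist",n)[:1]:print(n,np.round(a["xy"]),round(a["score"],2),back(C,a["xy"],z).round(3))
P=np.array([*o["eef_pos"][:2]]);
cv2.imwrite("pics/w2.png",cv2.resize(im,(768,576)))
E
```

```text
t: 3.93
eef_pos: [0.6048, 0.0114, 0.0956]
tool_rot: [-0.703, 0.703, 0.074, -0.079]
contact_force: [-0.0, -0.8, -0.4]
gripper_width: -0.002
[0.60482677 0.01139737 0.09560544] [-0.00645079 -0.77925804 -0.39627843]
tab_top [298. 234.] 0.8 [0.602 0.037 0.078]
start_top [316.  50.] 0.88 [0.487 0.023 0.052]
diffuser [285. 166.] 0.7 [0.572 0.029 0.   ]
pod_triangle [358. 253.] 0.68 [0.628 0.107 0.03 ]
```

View pics/w2.png

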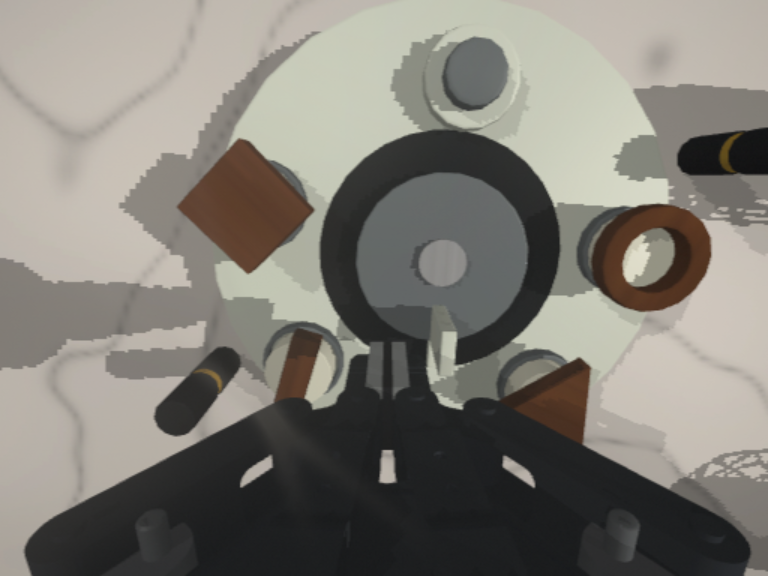

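```bash
python3 -m crank '[{"linear":[0,0.015,0],"dr":[0,0,0],"hand":-1},{"linear":[0,0.03,0],"dr":[0,0,0],"hand":-1},{"linear":[0,0.04,0],"dr":[0,0,0],"hand":-1},{"linear":[0,0.04,0],"dr":[0,0,0],"hand":-1},{"linear":[0,0.04,0.004],"dr":[0,0,0],"hand":-1},{"linear":[0,0.04,0.008],"dr":[0,0,0],"hand":-1},{"linear":[0,0.04,0.008],"dr":[0,0,0],"hand":-1}]'
python3 - <<'E'
from h import *
o=bot.get_obs();P=o["eef_pos"];R=tool(o);print(P,np.degrees(np.arctan2(R[1,0],R[0,0])))
C=cam("wrist");im=bot.read_camera("wrist")
cv2.imwrite("pics/w3.png",cv2.resize(im,(768,576)))
# rows for turning the dial: rigid turn of the tool about the axis, seen from the present pose
ax=np.array([.571,.030,0])
for d in range(6,49,6):
    Q=Ro.from_euler("z",d,degrees=True).as_matrix()
    p=ax+Q@(P-ax);print(d,(R.T@(p-P)).round(4))
E
```

```text
t: 4.82
eef_pos: [0.6063, 0.0205, 0.0602]
tool_rot: [0.703, -0.703, -0.077, 0.076]
contact_force: [-0.7, 0.5, -0.9]
gripper_width: -0.004
[0.60627929 0.02052901 0.06018091] 12.420767039049789
6 [0.0016 0.     0.0035]
12 [0.0028 0.     0.0071]
18 [0.0036 0.     0.0108]
24 [0.004  0.     0.0146]
30 [0.0041 0.     0.0185]
36 [0.0037 0.     0.0223]
42 [0.0029 0.     0.026 ]
48 [0.0018 0.     0.0297]
```

View pics/w3.png

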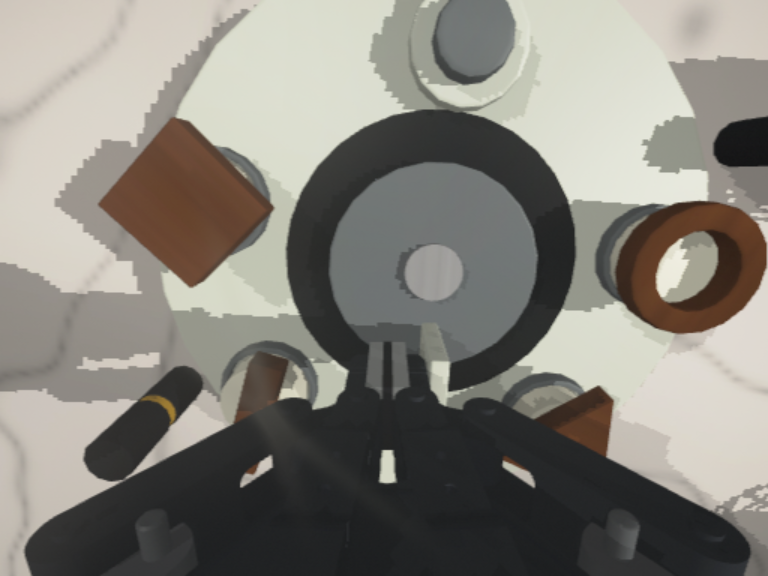

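```bash
python3 -m crank '[{"linear":[0.0008,0,0.0018],"dr":[0,-3,0],"hand":-1},{"linear":[0.0016,0,0.0035],"dr":[0,-6,0],"hand":-1},{"linear":[0.0022,0,0.0053],"dr":[0,-9,0],"hand":-1},{"linear":[0.0028,0,0.0071],"dr":[0,-12,0],"hand":-1},{"linear":[0.0032,0,0.009],"dr":[0,-15,0],"hand":-1},{"linear":[0.0036,0,0.0108],"dr":[0,-18,0],"hand":-1},{"linear":[0.0036,0,0.0108],"dr":[0,-18,0],"hand":-1}]'
python3 - <<'E'
from h import *
o=bot.get_obs();P=o["eef_pos"];R=tool(o);print(P,np.degrees(np.arctan2(R[1,0],R[0,0])))
C=cam("wrist");im=bot.read_camera("wrist")
for a in bot.place_of("wrist","tab_top")[:1]:
    p=back(C,a["xy"],.078);print(p,a["score"],np.degrees(np.arctan2(p[1]-.03,p[0]-.571)))
cv2.imwrite("pics/w4.png",cv2.resize(im,(768,576)))
E
```

```text
t: 5.45
eef_pos: [0.6081, 0.0302, 0.0601]
tool_rot: [-0.682, 0.683, 0.186, -0.185]
contact_force: [1.0, -1.1, -0.3]
gripper_width: 0.0
[0.60805323 0.03023031 0.06012607] 30.441361858125752
[0.59970665 0.04692705 0.078     ] 0.65 30.5259757253196
```

View pics/w4.png

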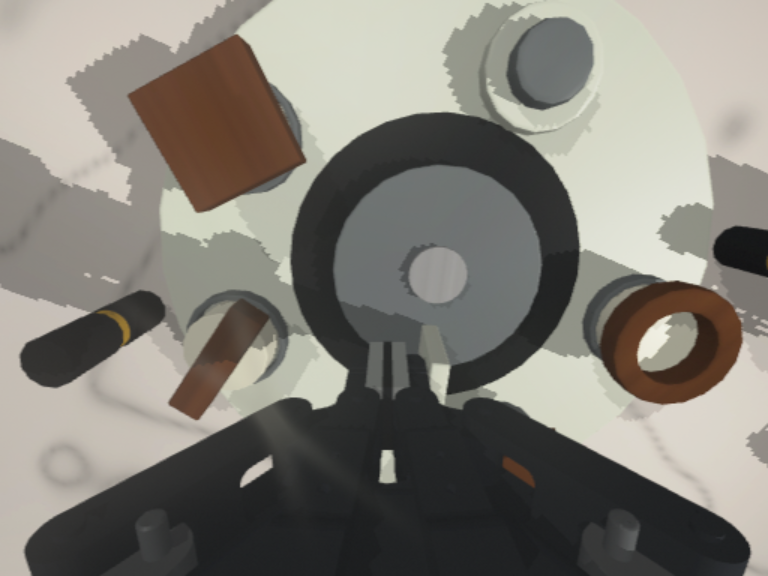

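The tab follows the finger: it is now at about 30.5°, and the pods haven't moved. I'll turn another 19° or so.

```bash
python3 -m crank '[{"linear":[0.0008,0,0.0018],"dr":[0,-3,0],"hand":-1},{"linear":[0.0016,0,0.0035],"dr":[0,-6,0],"hand":-1},{"linear":[0.0022,0,0.0053],"dr":[0,-9,0],"hand":-1},{"linear":[0.0028,0,0.0071],"dr":[0,-12,0],"hand":-1},{"linear":[0.0032,0,0.009],"dr":[0,-15,0],"hand":-1},{"linear":[0.0037,0,0.0115],"dr":[0,-19,0],"hand":-1},{"linear":[0.0037,0,0.0115],"dr":[0,-19,0],"hand":-1},{"linear":[0.0037,0,0.0115],"dr":[0,-19,0],"hand":-1}]'; python3 -m crank '[{"linear":[0,0,-0.006],"dr":[0,0,0],"hand":-1},{"linear":[0,-0.02,-0.008],"dr":[0,0,0],"hand":-1},{"linear":[0,-0.06,-0.008],"dr":[0,0,0],"hand":-1},{"linear":[-0.03,-0.09,-0.008],"dr":[0,0,0],"hand":-1},{"linear":[-0.06,-0.12,-0.008],"dr":[0,0,0],"hand":-1},{"linear":[-0.09,-0.14,-0.008],"dr":[0,0,0],"hand":-1},{"linear":[-0.11,-0.14,-0.008],"dr":[0,0,0],"hand":-1},{"linear":[-0.11,-0.14,-0.008],"dr":[0,0,0],"hand":-1},{"linear":[-0.11,-0.14,-0.008],"dr":[0,0,0],"hand":-1}]'
python3 - <<'E'
from h import *
o=bot.get_obs();P=o["eef_pos"];R=tool(o);print(P,np.degrees(np.arctan2(R[1,0],R[0,0])))
C=cam("wrist");im=bot.read_camera("wrist")
for n,z in dict(selector_axis=.041,tab_top=.078,start_top=.052,pod_triangle=.03,diffuser=0).items():
    for a in bot.place_of("wrist",n)[:1]:
        p=back(C,a["xy"],z);print(n,np.round(a["xy"]*1),p.round(4),round(a["score"],2),np.degrees(np.arctan2(p[1]-.03,p[0]-.571)).round(1))
cv2.imwrite("pics/w5.png",cv2.resize(im,(768,576)))
E
```

```text
t: 6.22
eef_pos: [0.6047, 0.0422, 0.0596]
tool_rot: [0.643, -0.643, -0.295, 0.294]
contact_force: [1.7, -1.1, 0.0]
gripper_width: -0.002
t: 6.97
eef_pos: [0.5379, -0.0477, 0.1996]
tool_rot: [0.643, -0.643, -0.294, 0.294]
contact_force: [-0.0, 0.7, 0.3]
gripper_width: 0.001
[ 0.53793684 -0.04773841  0.19958333] 49.114521530625545
selector_axis [281. 244.] [0.57   0.0341 0.041 ] 0.61 103.7
tab_top [208. 243.] [ 0.6202 -0.0364  0.078 ] 0.44 -53.5
start_top [332. 202.] [0.4884 0.0258 0.052 ] 0.58 -177.1
pod_triangle [334. 275.] [0.5481 0.122  0.03  ] 0.41 104.0
diffuser [277. 231.] [0.5725 0.0335 0.    ] 0.75 67.0
```

View pics/w5.png

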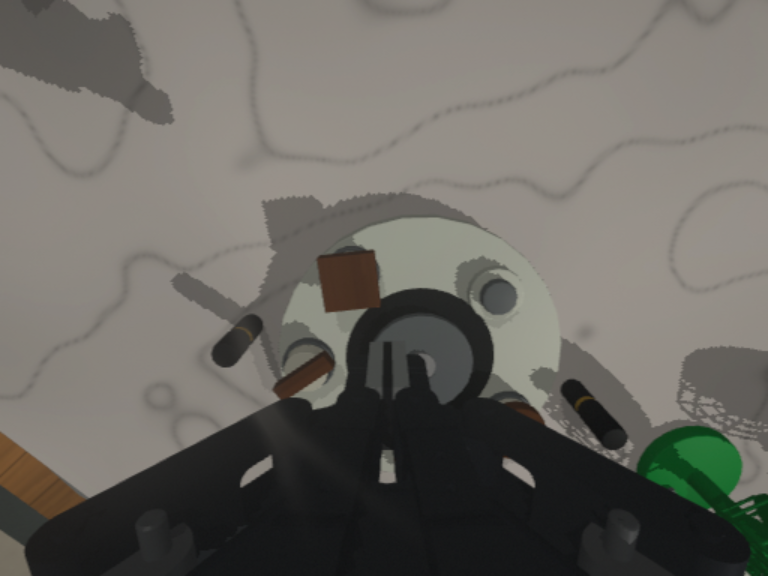

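The fingers hide the tab from here (the hub is at (425,365)). I'll turn the wrist back and move above the button for a clear view.

```bash
python3 -m crank '[{"linear":[0.004,-0.02,0.01],"dr":[0,6,0],"hand":-1},{"linear":[0.008,-0.04,0.02],"dr":[0,12,0],"hand":-1},{"linear":[0.012,-0.05,0.03],"dr":[0,18,0],"hand":-1},{"linear":[0.016,-0.05,0.04],"dr":[0,25,0],"hand":-1},{"linear":[0.02,-0.05,0.05],"dr":[0,32,0],"hand":-1},{"linear":[0.024,-0.05,0.06],"dr":[0,38,0],"hand":-1},{"linear":[0.023,-0.05,0.082],"dr":[0,44,0],"hand":-1},{"linear":[0.023,-0.05,0.082],"dr":[0,44,0],"hand":-1},{"linear":[0.023,-0.05,0.082],"dr":[0,44,0],"hand":-1}]'
python3 - <<'E'
from h import *
o=bot.get_obs();P=o["eef_pos"];R=tool(o);print(P,np.degrees(np.arctan2(R[1,0],R[0,0])))
C=cam("wrist");im=bot.read_camera("wrist");np.savez("w6.npz",K=C[0],R=C[1],t=C[2])
for n,z in dict(selector_axis=.041,tab_top=.078,start_top=.052,pod_triangle=.03,diffuser=0).items():
    for a in bot.place_of("wrist",n)[:1]:
        p=back(C,a["xy"],z);print(n,np.round(a["xy"]),p.round(4),round(a["score"],2),np.degrees(np.arctan2(p[1]-.03,p[0]-.571)).round(1))
cv2.imwrite("pics/w6.png",cv2.resize(im,(768,576)))
E
```

```text
t: 8.02
eef_pos: [0.4912, 0.0255, 0.2491]
tool_rot: [0.706, -0.706, -0.034, 0.035]
contact_force: [0.9, -0.3, -0.5]
gripper_width: 0.005
[0.49116079 0.02551308 0.24908676] 5.564921176089487
selector_axis [255. 224.] [0.5678 0.029  0.041 ] 0.9 -163.3
tab_top [350. 172.] [0.4744 0.1361 0.078 ] 0.58 132.3
start_top [257. 172.] [0.49   0.0246 0.052 ] 0.84 -176.2
pod_triangle [299. 263.] [0.6307 0.1031 0.03  ] 0.87 50.8
diffuser [257. 216.] [0.5717 0.0321 0.    ] 0.93 71.4
```

View pics/w6.png

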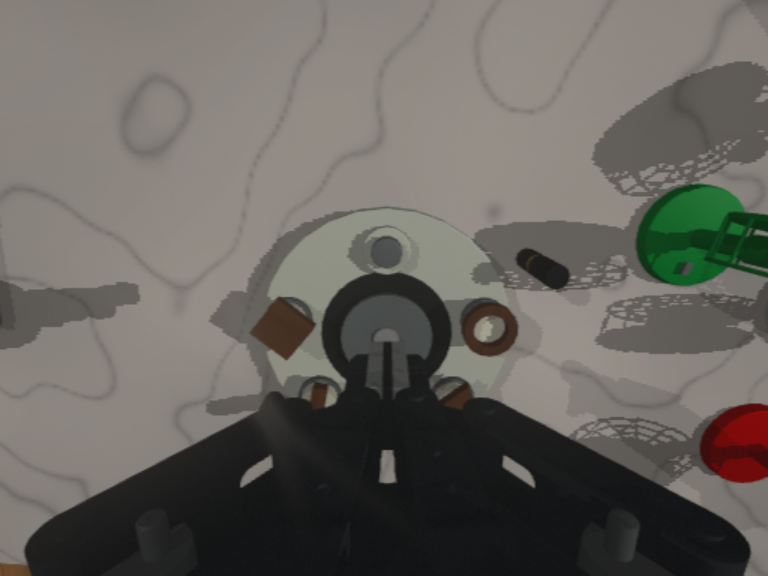

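```bash
python3 -m crank '[{"linear":[0.035,0,0],"dr":[0,0,0],"hand":-1},{"linear":[0.07,0,0],"dr":[0,0,0],"hand":-1},{"linear":[0.1,-0.02,0],"dr":[0,0,0],"hand":-1},{"linear":[0.13,-0.02,0],"dr":[0,0,0],"hand":-1},{"linear":[0.15,-0.02,0],"dr":[0,0,0],"hand":-1},{"linear":[0.15,-0.02,0],"dr":[0,0,0],"hand":-1},{"linear":[0.15,-0.02,0],"dr":[0,0,0],"hand":-1}]'
python3 - <<'E'
from h import *
o=bot.get_obs();P=o["eef_pos"];R=tool(o);print(P,np.degrees(np.arctan2(R[1,0],R[0,0])))
C=cam("wrist");im=bot.read_camera("wrist");np.savez("w7.npz",K=C[0],R=C[1],t=C[2])
for n,z in dict(selector_axis=.041,tab_top=.078,start_top=.052,pod_triangle=.03,diffuser=0).items():
    for a in bot.place_of("wrist",n)[:1]:
        p=back(C,a["xy"],z);print(n,np.round(a["xy"]),p.round(4),round(a["score"],2),np.degrees(np.arctan2(p[1]-.03,p[0]-.571)).round(1))
# overlay: axis, predicted pointer tip and tab top for 50 deg
v=cv2.resize(im[20:300,130:400],None,fx=2.1,fy=2.1,interpolation=cv2.INTER_CUBIC)
cv2.imwrite("pics/w7.png",v)
E
```

```text
t: 8.9
eef_pos: [0.6414, 0.0379, 0.2684]
tool_rot: [-0.706, 0.707, 0.033, -0.033]
contact_force: [-0.5, -0.2, 0.1]
gripper_width: 0.0
[0.64140148 0.03794892 0.26838747] 5.3337050580867915
selector_axis [257. 115.] [0.5686 0.0299 0.041 ] 0.61 -177.4
tab_top [278. 138.] [0.5937 0.058  0.078 ] 0.84 51.0
start_top [258.  45.] [0.4876 0.0234 0.052 ] 0.66 -175.5
pod_triangle [307. 163.] [0.6292 0.1078 0.03  ] 0.59 53.2
diffuser [259. 117.] [0.5708 0.0328 0.    ] 0.83 94.9
```

View pics/w7.png

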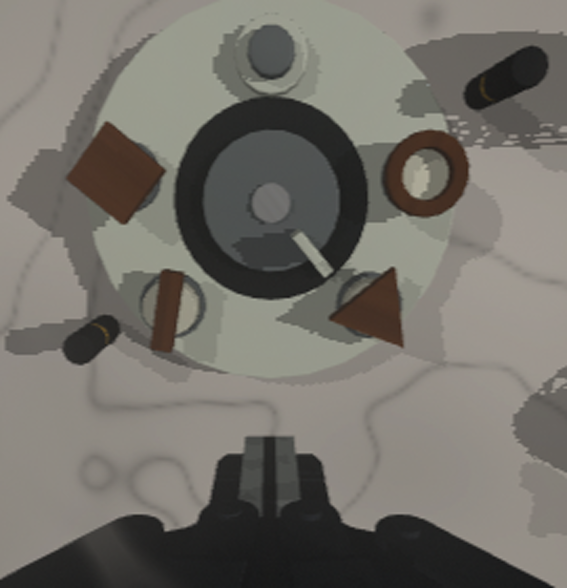

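The pointer line runs from the hub at (270,202) through the tab, (297,235) to (330,275), and on to the triangle pod at (372,310). The detected tab is at 51° and the pod at about 51–53°, so it is aligned. Next is the button, at (0.487, 0.0235).

```bash
python3 -m crank '[{"linear":[-0.038,0,0],"dr":[0,0,0],"hand":-1},{"linear":[-0.076,0,0],"dr":[0,0,0],"hand":-1},{"linear":[-0.114,0,0],"dr":[0,0,0],"hand":-1},{"linear":[-0.145,0.02,0],"dr":[0,0,0],"hand":-1},{"linear":[-0.155,0.06,0],"dr":[0,0,0],"hand":-1},{"linear":[-0.155,0.1,0],"dr":[0,0,0],"hand":-1},{"linear":[-0.155,0.14,0],"dr":[0,0,0],"hand":-1},{"linear":[-0.155,0.17,0],"dr":[0,0,0],"hand":-1},{"linear":[-0.155,0.19,0],"dr":[0,0,0],"hand":-1},{"linear":[-0.155,0.19,0],"dr":[0,0,0],"hand":-1}]'
python3 - <<'E'
from h import *
o=bot.get_obs();print(o["eef_pos"],o["contact_force"],(tool(o).T@(np.array([.487,.0235,.0455])-o["eef_pos"])).round(4))
E
```

```text
t: 10.03
eef_pos: [0.4833, 0.0236, 0.0761]
tool_rot: [-0.706, 0.707, 0.031, -0.035]
contact_force: [-0.8, 0.8, 0.1]
gripper_width: 0.001
[0.48331032 0.02360032 0.07609241] [-0.82058144  0.79378634  0.12194371] [ 0.0039  0.0306 -0.0004]
```

```bash
python3 -m crank '[{"linear":[0.003,0.01,0],"dr":[0,0,0],"hand":-1},{"linear":[0.003,0.018,0],"dr":[0,0,0],"hand":-1},{"linear":[0.003,0.022,0],"dr":[0,0,0],"hand":-1},{"linear":[0.003,0.026,0],"dr":[0,0,0],"hand":-1},{"linear":[0.003,0.029,0],"dr":[0,0,0],"hand":-1},{"linear":[0.003,0.03,0],"dr":[0,0,0],"hand":-1},{"linear":[0.003,0.03,0],"dr":[0,0,0],"hand":-1}]'
```

```text
t: 10.62
eef_pos: [0.4901, 0.0243, 0.0497]
tool_rot: [0.706, -0.706, -0.033, 0.033]
contact_force: [0.3, 0.4, 1.6]
gripper_width: 0.0
```

```bash
python3 -m crank '[{"linear":[-0.001,0.002,0],"dr":[0,0,0],"hand":-1},{"linear":[-0.001,0.004,0],"dr":[0,0,0],"hand":-1},{"linear":[-0.001,0.005,0],"dr":[0,0,0],"hand":-1},{"linear":[-0.001,0.005,0],"dr":[0,0,0],"hand":-1},{"linear":[-0.001,0.005,0],"dr":[0,0,0],"hand":-1}]'
```

```text
t: 11.03
eef_pos: [0.4898, 0.0242, 0.0458]
tool_rot: [0.707, -0.706, -0.034, 0.032]
contact_force: [-2.6, -1.4, 18.1]
gripper_width: -0.002
```

At 18 N against a 4 N spring and z = 0.046, the button has bottomed out. I'll lift off and look again.

```bash
python3 -m crank '[{"linear":[0,-0.005,0],"dr":[0,0,0],"hand":-1},{"linear":[0,-0.02,0],"dr":[0,0,0],"hand":-1},{"linear":[0,-0.06,0],"dr":[0,0,0],"hand":-1},{"linear":[0,-0.1,0],"dr":[0,0,0],"hand":-1},{"linear":[0.01,-0.14,0],"dr":[0,0,0],"hand":-1},{"linear":[0.04,-0.17,0],"dr":[0,0,0],"hand":-1},{"linear":[0.075,-0.2,0],"dr":[0,0,0],"hand":-1},{"linear":[0.11,-0.22,0],"dr":[0,0,0],"hand":-1},{"linear":[0.15,-0.22,0],"dr":[0,0,0],"hand":-1},{"linear":[0.15,-0.22,0],"dr":[0,0,0],"hand":-1}]';python3 -m crank '[{"linear":[0,0,0],"dr":[0,0,0],"hand":-1},{"linear":[0,0,0],"dr":[0,0,0],"hand":-1},{"linear":[0,0,0],"dr":[0,0,0],"hand":-1}]'
python3 - <<'E'
from h import *
C=cam("wrist");im=bot.read_camera("wrist")
for n,z in dict(tab_top=.078,start_top=.052,pod_triangle=.03).items():
    for a in bot.place_of("wrist",n)[:1]:
        p=back(C,a["xy"],z);print(n,np.round(a["xy"]),p.round(4),round(a["score"],2),np.degrees(np.arctan2(p[1]-.03,p[0]-.571)).round(1))
cv2.imwrite("pics/w8.png",cv2.resize(im[20:300,130:400],None,fx=2.1,fy=2.1,interpolation=cv2.INTER_CUBIC))
E
```

```text
t: 11.87
eef_pos: [0.6437, 0.0396, 0.2646]
tool_rot: [-0.706, 0.706, 0.035, -0.032]
contact_force: [-0.3, 1.0, 0.0]
gripper_width: 0.002
t: 12.12
eef_pos: [0.6363, 0.0376, 0.2635]
tool_rot: [-0.706, 0.706, 0.032, -0.034]
contact_force: [-0.3, -0.4, 0.9]
gripper_width: -0.001
tab_top [278. 145.] [0.5963 0.0584 0.078 ] 0.56 48.2
start_top [257.  51.] [0.4899 0.0225 0.052 ] 0.8 -174.7
pod_triangle [303. 167.] [0.6287 0.1019 0.03  ] 0.89 51.3
```

View pics/w8.png

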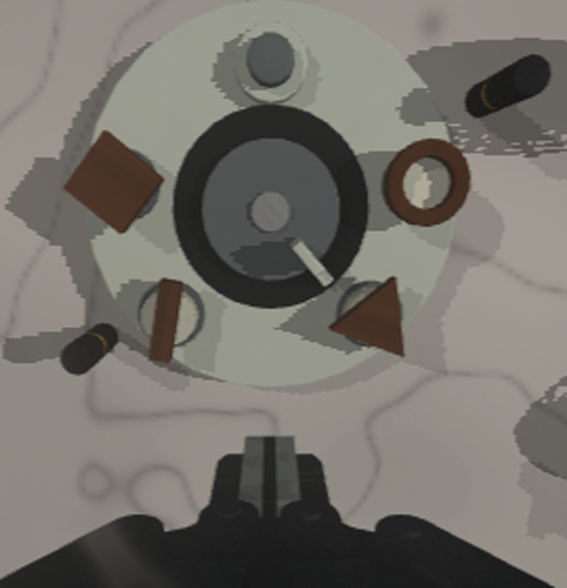

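The pointer still faces the triangle pod at (372,315), the button cap at (270,58) is up again, the pods are in their sockets and the arm is clear.

```bash
python3 -c "
from station import bot
print(bot.hand_in())"
```

```text
the job is handed in; nothing more can be done
None
```

I pushed the selector tab with the closed fingertips from about 12° to about 50° in the world frame, so the pointer faces the triangle pod. I then pressed the start button until it bottomed out, let it come up, withdrew the arm and handed the job in at about 12 s on the robot's clock. The hand-in gives no verdict.

- **Selector:** the last view put the tab at 48° and the triangle pod at 51°; an earlier view gave 51° and 53°. The limit is about 10°. Both pairs are within the networks' usual scatter.
- **Button:** the push reached 18 N at z = 0.046 m, against a spring of about 4 N, and the cap looked up again in the last picture. I had no direct reading of its travel.
- **Other things:** the four pods and both lipsticks looked upright and in place. The fan, dish and tray were outside the last picture, so I did not check them again; no unexpected contact forces were printed on the way.
- **Readings that disagreed:** the networks gave wrong tab positions in two views where the fingers hid the tab, so I ignored those and looked again from a clear pose.

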